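# Wedge up the tilting dish stand and hold it

## Task

The hinged platform of the small dish stand has to be tipped up slightly for viewing. Take the wooden wedge by its upright handle, slide it thin end first along the bench into the slot at the front of the stand, and push until the wedge has lifted the platform's front bar about 5 mm off its rest blocks, no more. Finish while still holding the wedge there by its handle; do not touch the platform or the dish on it with the robot, and leave the jar and the timer where they are.

Things in the scene. Friction and masses are not known exactly. Their poses are not given: they have to be found in the camera images.
- wedge_handle (a point): Centre of the upright handle of the loose wooden wedge, half-way up (28 mm above the wedge's underside). The handle is a plain upright block 30 mm long (x), 26 mm wide (y), 56 mm tall, at the thick end of the wedge. Axes: x points along the wedge to its thin end, z up.
- wedge_tip (a point): Middle of the thin end of the wedge, on its underside; 115 mm ahead (x) of the handle centre and 28 mm below it; same axes.
- slot_mouth (a point): Middle of the front of the slot in the dish stand, on the bench. Axes: x points into the slot, under the platform; z up. The slot is 36 mm wide (y), open above and below so that the wedge slides on the bench, between two grey rest blocks 14 mm high, 58 mm wide and 38 mm long (x). Behind them it is free under the platform for a further 100 mm.
- front_bar (a point): Middle of the platform's steel front bar: round, 8 mm thick, along y, its centre 18 mm above the bench at rest, 16 mm behind slot_mouth along x. The ramp first touches it with the thin end about 43 mm past the bar's centre; every further 4 mm of push raises it 1 mm, so at 5 mm lift the thin end is about 63 mm past it.
- platform (a joint): Tilt of the platform about its hinge at the back of the stand, rad: 0 at rest on the blocks, growing as the front bar rises. The bar is 127 mm from the hinge: 5 mm of lift is 0.039 rad. The platform (118 mm square, aluminium, 0.3 to 0.55 kg) is lifted against its weight only, a few newtons.
- stand: The dish stand, fixed to the bench, 156 mm long (x) and 152 mm wide; origin on the bench under its middle, 78 mm behind slot_mouth; axes as slot_mouth.
- petri_dish: Covered round dish, 61 mm across and 15 mm high, standing loose on the platform (top face 21 mm above the bench); origin at the centre of its underside.
- wedge: The wooden wedge, 130 mm long, 26 mm wide, about 100 g, flat on the bench; origin on its underside below the handle centre, axes as wedge_handle. The ramp is 28 mm high at the handle's front face (15 mm ahead of the handle centre) and falls evenly over 100 mm to the thin end, 3 mm high (slope 1 in 4).
- specimen_jar: Bystander: lidded jar, 56 mm across, 72 mm high; origin at the centre of its underside.
- lab_timer: Bystander: small timer, 55 x 66 mm, 34 mm high; origin at the centre of its underside.
Not all that is in view belongs to the job. Several things have the shape of the wedge; the one meant has the colours described above.

How it is judged:
By the outcome, as a careful person would: the job done as asked, in the order asked, and still so for the second after the job is handed in, while the arm keeps its last pose, push and grip.
It also fails if it takes over 40 s, if anything falls off the work surface, if the arm or the gripper's body presses on something with over 40 N, if the wrist force passes 120 N, or if a joint passes its speed limit or range.

## Robot

A 7-joint arm with a two-finger parallel gripper is mounted at the origin on a cart in front of the work surface, level with it; the furniture and walls round the work are solid. World frame = base frame: x ahead of the robot, y to its left, z up, the work surface at z = 0. Lengths are in m, angles in degrees, forces in N, time in s.
With the tool pointing down it reaches from about 0.4 to 0.85 m from the base axis. Payload 6.9 kg.
Tool frame: the origin (TCP) lies at the very end of the fingers, on their centre line; the grasp point (between the pads) lies 19 mm behind it (bot.tcp_to_grasp is the distance from the TCP to the grasp point, in m); z points along the fingers, y is the line along which they close (so a half turn about z gives the same grasp; the last joint's range is limited). The gripper opens to 85 mm and grips with 20 to 120 N. Pads are 22 mm wide; open, the fingers measure 114 mm over their backs; the gripper's body (76 mm by 85 mm) begins 54 mm behind the grasp point. The pads swing forward as they close: fully open they stand 13 mm farther back than shut.
Start: joints at [71.992, 29.078, -13.613, 85.955, 7.202, 65.827, -8.869], TCP at [0.255, -0.571, 0.231] pointing down, gripper open.
Joint ranges: [-176.47, 176.47], [-13.61, 117.27], [-81.72, 77.17], [0.22, 143.17], [-87.28, 267.28], [10, 112.55], [-165.47, 165.47]. Speed limits (degrees/s): [136.94, 136.94, 180, 180, 180, 180, 180].

## Interface

Orientations are given as a 3x3 rotation matrix whose columns are the frame's x, y, z axes.
In Python, from station import monitor, cams, bot gives the robot as it stands. The module is installed in compiled form; this text tells all that it offers.
- The arm moves only by the shell command python3 -m creep 'ROWS' [FORCE]. ROWS is JSON, a list of rows, each an object of numbers: "grip": the gripper command: -1 is shut, 1 is fully open, values between are in proportion; "tx", "ty", "tz": the shift along the tool's x, y, z in units of 30 mm (1.0 is 30 mm); "wx", "wy", "wz": the turn, a rotation vector about the tool's x, y, z in rad. In form: [{"grip": .., "tx": .., "ty": .., "tz": .., "wx": .., "wy": .., "wz": ..}, ...]. A call has 1 to 20 rows; each row is the pose to reach, as a shift and turn from the pose commanded when the call began, along the tool's axes at that moment; what a row does not reach only later rows make up. A row lasts 1/12 s, in which the tool goes at most 41.7 mm and 7.16 degrees, less where a joint would pass 70% of its speed; a pose out of reach is approached as far as the arm can. A call with a gripper value outside its range is refused whole. The fingers move at their own pace and stop on an object; FORCE is the grip in N (left out, the last holds). Time passes only in rows, so rows that repeat a pose let the fingers close. It gives the time, the measured TCP pose, the force, the opening and the grip force at its end, in the units of the state.
- monitor.observe(): the state, without advancing time (a new reading comes with each control period).
- cams.snapshot(name): name is "scene" or "side" or "wrist"; returns (picture, depth): 480x640x3 uint8, red, green, blue; 480x640 float32, m along the optical axis (not along the pixel's ray), 0 where there is no reading.
- cams.camera_info(name): a dict with "camera_matrix" (3x3 intrinsics, pixels), "k1" (the pictures are not rectified: a ray, as slopes to the right and down, at radius r is drawn at 1 + k1 r^2 times it, then the intrinsics apply), "camera_from_world" (4x4, takes a point from world to camera coordinates). Camera axes: x right, y down, z forward; pixel columns grow to the right and rows downward; lengths in m; the calibration is good to about 2 mm. A picture is of the moment at which its call begins: read the wrist's pose just before it. camera_info takes no time and is no camera call; for the wrist camera it gives the pose at the moment of the call.
- bot.close_job(): hands the job in; it is judged then, once.
Trained networks look in the newest picture that a camera, given by its name, has taken for a name from the list of things; names that differ only in an ending like _2 or _b are one class to them, and where a whole thing is asked for, a point or a joint stands for the part that bears it (a point fixed in the world has none). Each returns a list of dicts, best first, with "conf" (0 to 1); they miss things now and then, are a little off and sometimes report something else, mostly with a low value. They report only what shows in the picture. A call takes as long as a camera call. They do not tell look-alikes from the thing itself.
- cams.boxes_of(camera, thing): "position" ([x, y, z] in m, in world coordinates, good to about 4 mm: the middle of the surface that is visible of it).
- cams.spot_point(camera, thing): "position" ([x, y, z] in m, in world coordinates, good to about 4 mm: a listed point, or the origin of a listed thing).
The state is a dict: "time_s": time; "joint_pos": joint angles; "qd": joint speeds; "tau": joint torques, N m; "ee_pos": TCP position; "tool_rot": TCP orientation; "ft_force": force on the tool from outside, world axes, zero at the start; "moment": the same for the moment, N m; "gripper_width": opening from 0.0 (shut) to 1.0 (fully open); "finger_force": force on a finger pad.
Only numpy, scipy, OpenCV 4.12 (cv2) and the standard library are available. Lean on these libraries where they do the work, as an engineer would, in place of code of your own. Each camera call takes 0.05 s, during which the arm holds its last target. There are 200 camera calls.

## Working session

There is one attempt and no reset: what is moved stays moved. The work goes in short steps, Python scripts to look and compute and a shell command to move; the robot and the scene stay as the last step left them, time stands still between calls to the robot, and variables do not carry over. Pictures are saved under pics/ and viewed, at most 10 in all, crops included, and the job is handed in when it is done.

```bash
mkdir -p pics
python3 - <<'E'
from station import monitor,cams,bot
import cv2,numpy as np
s=monitor.observe();print(s['time_s'],s['ee_pos'],np.round(s['tool_rot'],3).tolist(),s['gripper_width'])
ims=[]
for c in ['scene','side']:
    p,d=cams.snapshot(c);cv2.imwrite(f'pics/{c}0.png',p[:,:,::-1])
    np.save(f'{c}_d.npy',d)
    for t in ['wedge_handle','wedge_tip','slot_mouth','front_bar','stand','specimen_jar','lab_timer']:
        print(c,t,[(np.round(o['position'],3).tolist(),round(o['conf'],2)) for o in cams.spot_point(c,t)][:4])
E
```

```text
0.0 [ 0.25445831 -0.57030559  0.23044575] [[0.913, 0.408, -0.001], [0.408, -0.913, 0.002], [-0.0, -0.002, -1.0]] 1.000668256652209
scene wedge_handle [([0.48, -0.378, 0.028], 0.94), ([0.405, -0.361, 0.026], 0.92), ([0.438, -0.478, 0.027], 0.73)]
scene wedge_tip [([0.594, -0.399, 0.002], 0.84), ([0.465, -0.595, 0.002], 0.82), ([0.298, -0.301, -0.008], 0.8)]
scene slot_mouth [([0.609, 0.092, -0.0], 0.96)]
scene front_bar [([0.626, 0.095, 0.016], 0.79)]
scene stand []
scene specimen_jar [([0.69, -0.307, 0.0], 0.6)]
scene lab_timer [([0.629, 0.294, -0.001], 0.78), ([0.701, 0.091, 0.02], 0.54)]
side wedge_handle [([0.43, -0.48, 0.029], 0.96), ([0.48, -0.38, 0.029], 0.92), ([0.402, -0.365, 0.024], 0.72)]
side wedge_tip [([0.592, -0.406, 0.004], 0.84), ([0.304, -0.303, 0.003], 0.81), ([0.464, -0.591, 0.002], 0.57), ([0.627, 0.293, -0.0], 0.26)]
side slot_mouth [([0.609, 0.097, -0.002], 0.87)]
side front_bar [([0.627, 0.096, 0.019], 0.56)]
side stand [([0.683, 0.082, 0.001], 0.57)]
side specimen_jar [([0.688, -0.312, 0.003], 0.57)]
side lab_timer [([0.628, 0.295, 0.001], 0.74)]
```

View pics/scene0.png

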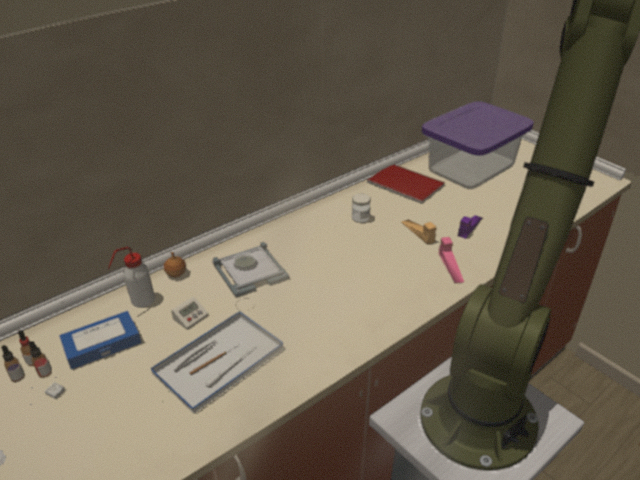

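View pics/side0.png

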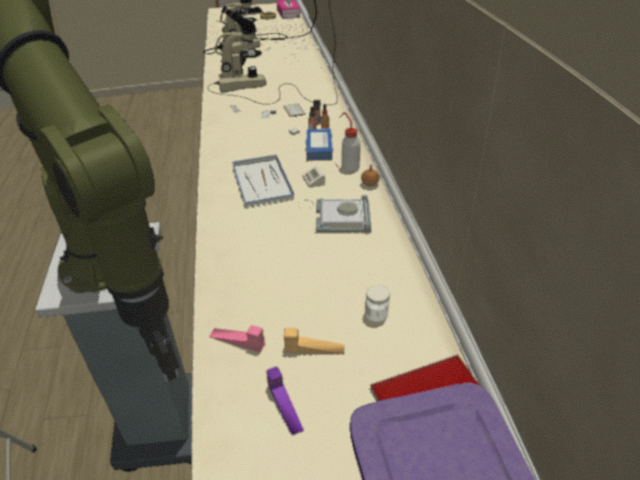

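Three wedge shapes show. In the scene view they are tan at (420,232), purple at (470,226) and pink at (450,260); in the side view they are at (313,343), (285,400) and (238,337). The tan one fits "wooden", with its handle near (0.48,-0.38) and tip near (0.594,-0.40). The stand is at scene (250,268), the jar at (361,207) and the timer at (190,314). I'll confirm with a crop.

Run:
```python
import cv2,numpy as np
a=cv2.imread('pics/side0.png')[300:450,190:400]
b=cv2.imread('pics/scene0.png')[190:290,390:530]
cv2.imwrite('pics/crop.png',np.hstack([cv2.resize(a,(420,300),interpolation=3),cv2.resize(b,(380,300),interpolation=3)]))
from station import cams
for c in['scene','side']: print(cams.camera_info(c))
```

```text
{'camera_matrix': array([[578.81399993,   0.        , 317.65466537],
       [  0.        , 578.81399993, 240.41643686],
       [  0.        ,   0.        ,   1.        ]]), 'k1': -0.127495811447436, 'camera_from_world': array([[-0.63579203, -0.77184503, -0.00487257,  0.31698491],
       [-0.44804139,  0.37419086, -0.81193603,  0.35744137],
       [ 0.62851206, -0.51403935, -0.58372608,  1.12963418],
       [ 0.        ,  0.        ,  0.        ,  1.        ]])}
{'camera_matrix': array([[531.76343638,   0.        , 320.30210162],
       [  0.        , 531.76343638, 246.14514625],
       [  0.        ,   0.        ,   1.        ]]), 'k1': -0.16260711167008265, 'camera_from_world': array([[ 0.98720614, -0.15877878, -0.01460571, -0.59559005],
       [-0.1117514 , -0.62364463, -0.77367888,  0.042722  ],
       [ 0.11373502,  0.76541275, -0.63340956,  1.39935556],
       [ 0.        ,  0.        ,  0.        ,  1.        ]])}
```

View pics/crop.png

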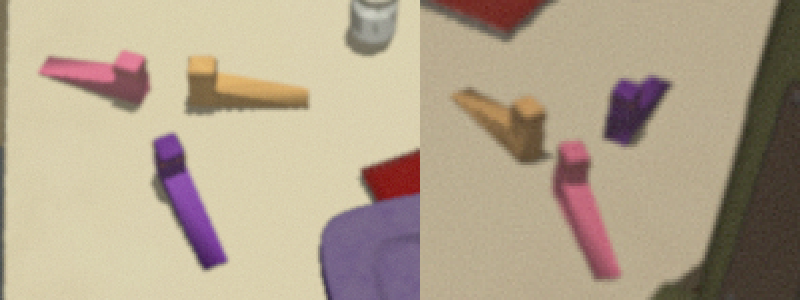

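The crop shows the tan wedge clearly: light wood colour, handle at crop (202,80), ramp to (307,98). The purple and pink ones are look-alikes. I'll move above the tan handle and align.

```bash
cat > h.py <<'E'
import numpy as np
from station import monitor,cams,bot
def plan(target,yaw=None):
    "units for TCP target (world) and tool-x yaw in deg, measured from the present pose"
    s=monitor.observe();R=np.array(s['tool_rot']);d=R.T@(np.array(target)-s['ee_pos'])/0.03
    y0=np.degrees(np.arctan2(R[1,0],R[0,0]))
    print('t',np.round(d,2),'yaw',round(y0,2),'wz',None if yaw is None else round(np.radians(y0-yaw),3))
def world(c,u,v,z_plane=None,depth=None,T=None):
    "pixel(s) -> world, by a horizontal plane or the depth"
    import cv2
    i=cams.camera_info(c);T=i['camera_from_world'] if T is None else T
    p=cv2.undistortPoints(np.array([[[u,v]]],float),i['camera_matrix'],np.array([i['k1'],0,0,0,0.]))[0,0]
    r=np.array([*p,1.]);R,t=T[:3,:3],T[:3,3];o=-R.T@t;k=R.T@r
    return o+k*(depth if depth is not None else (z_plane-o[2])/k[2])
E
python3 -m creep '[{"grip":0.4,"tx":9.5,"ty":-2.75,"tz":1,"wz":0.63},{"grip":0.4,"tx":9.5,"ty":-2.75,"tz":1,"wz":0.63},{"grip":0.4,"tx":9.5,"ty":-2.75,"tz":1,"wz":0.63},{"grip":0.4,"tx":9.5,"ty":-2.75,"tz":1,"wz":0.63},{"grip":0.4,"tx":9.5,"ty":-2.75,"tz":1,"wz":0.63},{"grip":0.4,"tx":9.5,"ty":-2.75,"tz":1,"wz":0.63},{"grip":0.4,"tx":9.5,"ty":-2.75,"tz":1,"wz":0.63},{"grip":0.4,"tx":9.5,"ty":-2.75,"tz":1,"wz":0.63},{"grip":0.4,"tx":9.5,"ty":-2.75,"tz":1,"wz":0.63},{"grip":0.4,"tx":9.5,"ty":-2.75,"tz":1,"wz":0.63},{"grip":0.4,"tx":9.5,"ty":-2.75,"tz":1,"wz":0.63},{"grip":0.4,"tx":9.5,"ty":-2.75,"tz":1,"wz":0.63},{"grip":0.4,"tx":9.5,"ty":-2.75,"tz":1,"wz":0.63}]' 40
python3 - <<'E'
from h import *
import cv2
s=monitor.observe();print(s['ee_pos'],s['ft_force'],s['gripper_width']);plan([.48,-.379,.02],-11.7)
p,d=cams.snapshot('wrist');cv2.imwrite('pics/w1.png',p[:,:,::-1]);np.save('w1.npy',d)
for t in ['wedge_handle','wedge_tip']: print(t,[(np.round(o['position'],3).tolist(),round(o['conf'],2)) for o in cams.spot_point('wrist',t)])
E
```

```text
[ 0.25472394 -0.5707273   0.23130356] [-0.20207949  0.23682774  0.37637514] 0.9981776632969158
t [ 9.46 -2.78  7.04] yaw 24.05 wz 0.624
wedge_handle []
wedge_tip [([0.464, -0.59, -0.0], 0.89), ([0.301, -0.3, -0.002], 0.81)]$[0]: bad value
```

View pics/w1.png

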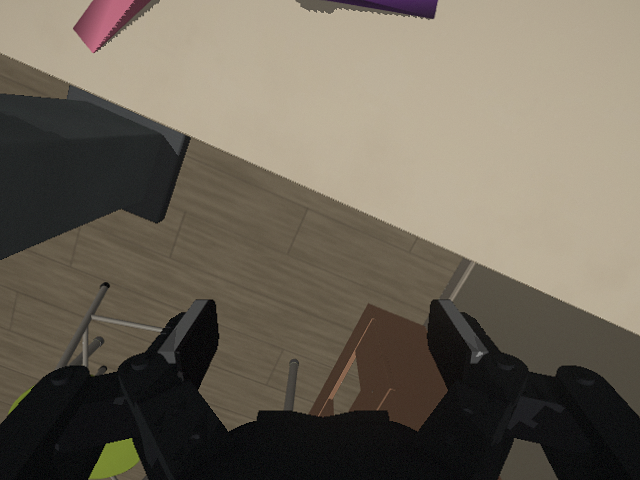

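The move was refused, so the arm is still at its start. The view shows the bench edge and parts of the pink (115,20) and purple (380,5) wedges. I'll retry with every key given.

```bash
python3 -m creep '[{"grip":0.4,"tx":9.5,"ty":-2.75,"tz":1,"wx":0,"wy":0,"wz":0.63},{"grip":0.4,"tx":9.5,"ty":-2.75,"tz":1,"wx":0,"wy":0,"wz":0.63},{"grip":0.4,"tx":9.5,"ty":-2.75,"tz":1,"wx":0,"wy":0,"wz":0.63},{"grip":0.4,"tx":9.5,"ty":-2.75,"tz":1,"wx":0,"wy":0,"wz":0.63}]' 40
```

```text
time_s: 1.28
ee_pos: [0.3823, -0.4627, 0.2144]
tool_rot: [[0.996, -0.087, 0.0], [-0.087, -0.996, -0.0], [0.0, 0.0, -1.0]]
ft_force: [0.9, -0.2, -0.2]
gripper_width: 0.696
finger_force: 0.0
```

```bash
python3 -c "
from h import *
plan([.475,-.375,.19],-11.7)"
```

```text
t [ 2.82 -3.18  0.82] yaw -5.02 wz 0.117
```

```bash
python3 -m creep '[{"grip":0.4,"tx":2.4,"ty":-2.8,"tz":0.8,"wx":0,"wy":0,"wz":0.1},{"grip":0.4,"tx":2.4,"ty":-2.8,"tz":0.8,"wx":0,"wy":0,"wz":0.1},{"grip":0.4,"tx":2.4,"ty":-2.8,"tz":0.8,"wx":0,"wy":0,"wz":0.1},{"grip":0.4,"tx":2.4,"ty":-2.8,"tz":0.8,"wx":0,"wy":0,"wz":0.1},{"grip":0.4,"tx":2.4,"ty":-2.8,"tz":0.8,"wx":0,"wy":0,"wz":0.1},{"grip":0.4,"tx":2.4,"ty":-2.8,"tz":0.8,"wx":0,"wy":0,"wz":0.1}]' 40
python3 - <<'E'
from h import *
import cv2
s=monitor.observe();print(s['ee_pos'],s['ft_force'],s['gripper_width']);plan([.48,-.379,.02],-11.7)
T=cams.camera_info('wrist')['camera_from_world']
p,d=cams.snapshot('wrist');cv2.imwrite('pics/w2.png',p[:,:,::-1]);np.savez('w2.npz',d=d,T=T)
for t in ['wedge_handle','wedge_tip']: print(t,[(np.round(o['position'],3).tolist(),round(o['conf'],2)) for o in cams.spot_point('wrist',t)])
E
```

```text
time_s: 1.78
ee_pos: [0.4594, -0.3864, 0.1906]
tool_rot: [[0.984, -0.179, -0.001], [-0.179, -0.984, -0.001], [-0.0, 0.001, -1.0]]
ft_force: [0.5, 0.1, -0.5]
gripper_width: 0.698
finger_force: 0.0
[ 0.45937014 -0.38643903  0.19058525] [ 0.53332665  0.05280683 -0.5249361 ] 0.698301069826575
t [ 0.63 -0.37  5.69] yaw -10.34 wz 0.024
wedge_handle [([0.399, -0.363, 0.028], 0.82), ([0.477, -0.38, 0.029], 0.75), ([0.432, -0.478, 0.032], 0.62)]
wedge_tip [([0.595, -0.402, -0.002], 0.91), ([0.462, -0.593, -0.0], 0.81), ([0.301, -0.303, 0.001], 0.67)]
```

View pics/w2.png

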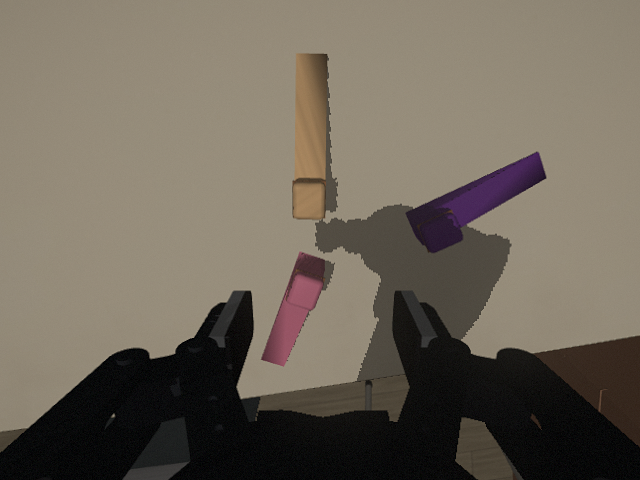

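The wrist view shows the wooden wedge with its handle top at (309,200) and thin end at (312,54). Pink is at (305,288) and purple at (437,232), both clear of the finger positions.

Run:
```python
from h import *
f=np.load('w2.npz');T=f['T']
a=world('wrist',309,200,z_plane=.056,T=T);b=world('wrist',312,54,z_plane=.003,T=T)
print(a,b,np.degrees(np.arctan2(*(b-a)[1::-1])),np.linalg.norm((b-a)[:2]))
for x,y,w in((.48,-.379,.02),):
  plan([a[0],a[1],.02],np.degrees(np.arctan2(*(b-a)[1::-1])))
```

```text
[ 0.48134545 -0.37987573  0.056     ] [ 0.59213788 -0.40190738  0.003     ] -11.246848952630044 0.11296174092745921
t [ 0.7  -0.39  5.69] yaw -10.49 wz 0.013
```

```bash
python3 -m creep '[{"grip":0.4,"tx":0.68,"ty":-0.37,"tz":1,"wx":0,"wy":0,"wz":0.014},{"grip":0.4,"tx":0.68,"ty":-0.37,"tz":2,"wx":0,"wy":0,"wz":0.014},{"grip":0.4,"tx":0.68,"ty":-0.37,"tz":3,"wx":0,"wy":0,"wz":0.014},{"grip":0.4,"tx":0.68,"ty":-0.37,"tz":3.7,"wx":0,"wy":0,"wz":0.014},{"grip":0.4,"tx":0.68,"ty":-0.37,"tz":4,"wx":0,"wy":0,"wz":0.014},{"grip":0.4,"tx":0.68,"ty":-0.37,"tz":4,"wx":0,"wy":0,"wz":0.014},{"grip":0.4,"tx":0.68,"ty":-0.37,"tz":4,"wx":0,"wy":0,"wz":0.014}]' 40
python3 -c "
from h import *
plan([.4805,-.3795,.02],-11.3)"
```

```text
time_s: 2.52
ee_pos: [0.4818, -0.3794, 0.0711]
tool_rot: [[0.981, -0.194, 0.0], [-0.194, -0.981, -0.0], [0.0, 0.0, -1.0]]
ft_force: [-0.2, -0.4, 0.7]
gripper_width: 0.697
finger_force: 0.0
t [-0.04  0.01  1.7 ] yaw -11.2 wz 0.002
```

Aligned, so I'll descend and grip.

```bash
python3 -m creep '[{"grip":0.4,"tx":0,"ty":0,"tz":0.8,"wx":0,"wy":0,"wz":0},{"grip":0.4,"tx":0,"ty":0,"tz":1.4,"wx":0,"wy":0,"wz":0},{"grip":0.4,"tx":0,"ty":0,"tz":1.7,"wx":0,"wy":0,"wz":0},{"grip":0.4,"tx":0,"ty":0,"tz":1.7,"wx":0,"wy":0,"wz":0},{"grip":0.4,"tx":0,"ty":0,"tz":1.7,"wx":0,"wy":0,"wz":0},{"grip":-0.6,"tx":0,"ty":0,"tz":1.7,"wx":0,"wy":0,"wz":0},{"grip":-1,"tx":0,"ty":0,"tz":1.7,"wx":0,"wy":0,"wz":0},{"grip":-1,"tx":0,"ty":0,"tz":1.7,"wx":0,"wy":0,"wz":0},{"grip":-1,"tx":0,"ty":0,"tz":1.7,"wx":0,"wy":0,"wz":0},{"grip":-1,"tx":0,"ty":0,"tz":1.7,"wx":0,"wy":0,"wz":0},{"grip":-1,"tx":0,"ty":0,"tz":1.7,"wx":0,"wy":0,"wz":0},{"grip":-1,"tx":0,"ty":0,"tz":1.7,"wx":0,"wy":0,"wz":0}]' 50
python3 -c "
from h import *
plan([.445,.12,.02],-8)"
```

```text
time_s: 3.52
ee_pos: [0.4826, -0.379, 0.0208]
tool_rot: [[0.981, -0.193, 0.002], [-0.193, -0.981, -0.001], [0.002, 0.001, -1.0]]
ft_force: [-1.1, 0.4, 6.2]
gripper_width: 0.302
finger_force: 49.5
t [ -4.44 -16.08   0.  ] yaw -11.13 wz -0.055
```

Gripped at 25.7 mm opening and 50 N. Now I'll measure the stand's direction and the tray's clearance from the first pictures.

Run:
```python
from h import *
import cv2
for n,u,v in(('tray R',282,348),('tray top',238,314),('tray L',153,370)): print(n,world('scene',u,v,z_plane=0.01).round(3))
a=cv2.imread('pics/scene0.png')[230:305,200:300];b=cv2.imread('pics/side0.png')[185:245,300:390]
cv2.imwrite('pics/stand.png',np.hstack([cv2.resize(a,(400,300),interpolation=2),cv2.resize(b,(400,300),interpolation=2)]))
```

```text
tray R [0.4   0.184 0.01 ]
tray top [0.555 0.199 0.01 ]
tray L [0.523 0.44  0.01 ]
```

View pics/stand.png

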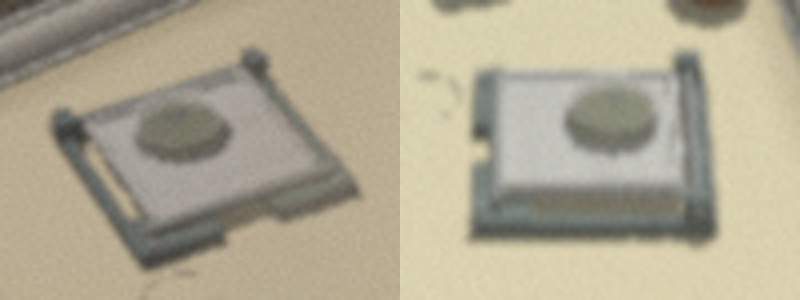

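The stand's front edge in the scene view runs from about (237,297) to (289,278), with the slot notch in the middle. I'll transfer with the wedge lifted slightly off the bench, staying clear of the tray, whose edge is near y≈0.19.

```bash
python3 - <<'E'
from h import *
a=world('scene',237,297,z_plane=0);b=world('scene',289.5,278,z_plane=0);print(a,b,(a-b)/np.linalg.norm(a-b), np.degrees(np.arctan2(-(a-b)[0],(a-b)[1])))
plan([.44,.115,.035],-5)
E
python3 -m creep '[{"grip":-1,"tx":0,"ty":0,"tz":-0.5,"wx":0,"wy":0,"wz":0},{"grip":-1,"tx":-0.2,"ty":-0.7,"tz":-0.5,"wx":0,"wy":0,"wz":0},{"grip":-1,"tx":-0.5,"ty":-1.7,"tz":-0.5,"wx":0,"wy":0,"wz":0},{"grip":-1,"tx":-0.8,"ty":-2.8,"tz":-0.5,"wx":0,"wy":0,"wz":0},{"grip":-1,"tx":-1.1,"ty":-3.8,"tz":-0.5,"wx":0,"wy":0,"wz":0},{"grip":-1,"tx":-1.4,"ty":-4.8,"tz":-0.5,"wx":0,"wy":0,"wz":0},{"grip":-1,"tx":-1.7,"ty":-5.8,"tz":-0.5,"wx":0,"wy":0,"wz":0},{"grip":-1,"tx":-2.0,"ty":-6.8,"tz":-0.5,"wx":0,"wy":0,"wz":0},{"grip":-1,"tx":-2.3,"ty":-7.8,"tz":-0.5,"wx":0,"wy":0,"wz":0},{"grip":-1,"tx":-2.6,"ty":-8.8,"tz":-0.5,"wx":0,"wy":0,"wz":0},{"grip":-1,"tx":-2.9,"ty":-9.8,"tz":-0.5,"wx":0,"wy":0,"wz":0},{"grip":-1,"tx":-3.2,"ty":-10.8,"tz":-0.5,"wx":0,"wy":0,"wz":0},{"grip":-1,"tx":-3.5,"ty":-11.8,"tz":-0.5,"wx":0,"wy":0,"wz":-0.02},{"grip":-1,"tx":-3.8,"ty":-12.8,"tz":-0.5,"wx":0,"wy":0,"wz":-0.04},{"grip":-1,"tx":-4.1,"ty":-13.7,"tz":-0.5,"wx":0,"wy":0,"wz":-0.06},{"grip":-1,"tx":-4.4,"ty":-14.5,"tz":-0.5,"wx":0,"wy":0,"wz":-0.08},{"grip":-1,"tx":-4.5,"ty":-15.2,"tz":-0.5,"wx":0,"wy":0,"wz":-0.1},{"grip":-1,"tx":-4.5,"ty":-15.7,"tz":-0.5,"wx":0,"wy":0,"wz":-0.1},{"grip":-1,"tx":-4.5,"ty":-15.8,"tz":-0.5,"wx":0,"wy":0,"wz":-0.1},{"grip":-1,"tx":-4.5,"ty":-15.8,"tz":-0.5,"wx":0,"wy":0,"wz":-0.1}]' 50
```

```text
[0.61830057 0.16145214 0.        ] [0.59402771 0.01565708 0.        ] [0.16422576 0.98642278 0.        ] -9.452260209339597
t [ -4.57 -15.88  -0.5 ] yaw -11.13 wz -0.107
time_s: 5.18
ee_pos: [0.4412, 0.1137, 0.0347]
tool_rot: [[0.996, -0.092, 0.001], [-0.092, -0.996, 0.0], [0.001, -0.001, -1.0]]
ft_force: [0.6, -0.3, -1.3]
gripper_width: 0.302
finger_force: 49.3
```

Run:
```python
from h import *
import cv2
T=cams.camera_info('wrist')['camera_from_world']
p,d=cams.snapshot('wrist');cv2.imwrite('pics/w3.png',p[:,:,::-1]);np.savez('w3.npz',d=d,T=T)
for t in ['wedge_handle','wedge_tip','slot_mouth','front_bar','stand']: print(t,[(np.round(o['position'],4).tolist(),round(o['conf'],2)) for o in cams.spot_point('wrist',t)])
```

```text
wedge_handle [([0.4357, 0.1112, 0.0426], 0.73)]
wedge_tip [([0.5512, 0.1025, 0.0133], 0.83)]
slot_mouth []
front_bar []
stand []
```

View pics/w3.png

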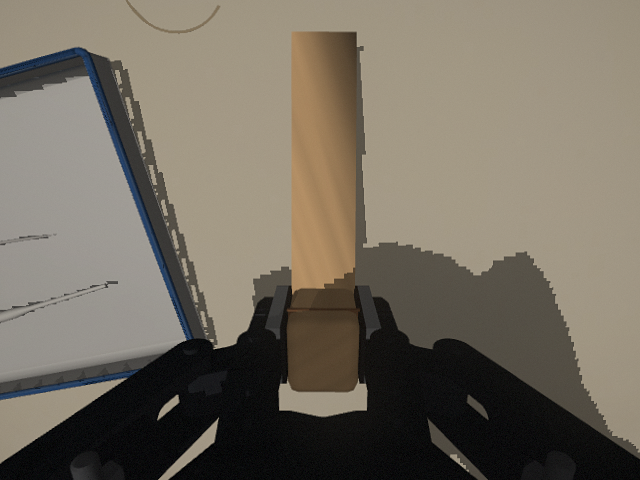

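The wedge is held straight, with its thin end at (324,32) and the handle at (323,350). The tray at left is clear. The stand lies just above the picture, so I'll raise for a look at the slot.

```bash
python3 -m creep '[{"grip":-1,"tx":0,"ty":0,"tz":-1,"wx":0,"wy":0,"wz":0},{"grip":-1,"tx":0,"ty":0,"tz":-2,"wx":0,"wy":0,"wz":0.04},{"grip":-1,"tx":0,"ty":0,"tz":-3,"wx":0,"wy":0,"wz":0.07},{"grip":-1,"tx":0,"ty":0,"tz":-4,"wx":0,"wy":0,"wz":0.07},{"grip":-1,"tx":0,"ty":0,"tz":-4.5,"wx":0,"wy":0,"wz":0.07},{"grip":-1,"tx":0,"ty":0,"tz":-4.5,"wx":0,"wy":0,"wz":0.07},{"grip":-1,"tx":0,"ty":0,"tz":-4.5,"wx":0,"wy":0,"wz":0.07}]' 50
python3 - <<'E'
from h import *
import cv2
T=cams.camera_info('wrist')['camera_from_world']
p,d=cams.snapshot('wrist');cv2.imwrite('pics/w4.png',p[:,:,::-1]);np.savez('w4.npz',d=d,T=T)
for t in ['slot_mouth','front_bar','stand']: print(t,[(np.round(o['position'],4).tolist(),round(o['conf'],2)) for o in cams.spot_point('wrist',t)])
f=np.load('w3.npz');print('tip w3',world('wrist',324,32,z_plane=.018,T=f['T']))
E
```

```text
time_s: 6.07
ee_pos: [0.4412, 0.1121, 0.17]
tool_rot: [[0.986, -0.165, 0.002], [-0.165, -0.986, 0.0], [0.002, -0.001, -1.0]]
ft_force: [-0.1, -0.3, -1.4]
gripper_width: 0.295
finger_force: 49.5
slot_mouth [([0.4365, 0.1109, 0.1497], 0.35)]
front_bar []
stand []
tip w3 [0.55291727 0.10290403 0.018     ]
```

View pics/w4.png

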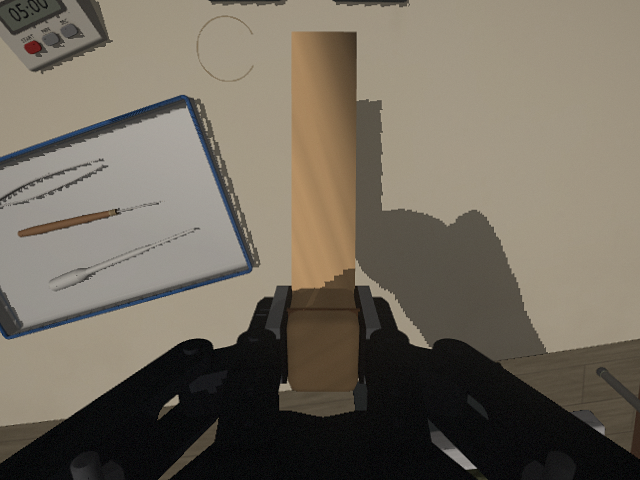

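The stand's front blocks just show at the top: left (210–287, 3), right (333–408, 4), with the slot between. I'll go forward 45 mm at this height for a proper measurement.

```bash
python3 -m creep '[{"grip":-1,"tx":0.8,"ty":0,"tz":0,"wx":0,"wy":0,"wz":0},{"grip":-1,"tx":1.5,"ty":0,"tz":0,"wx":0,"wy":0,"wz":0},{"grip":-1,"tx":1.5,"ty":0,"tz":0,"wx":0,"wy":0,"wz":0},{"grip":-1,"tx":1.5,"ty":0,"tz":0,"wx":0,"wy":0,"wz":0}]' 50
python3 - <<'E'
from h import *
import cv2
T=cams.camera_info('wrist')['camera_from_world']
p,d=cams.snapshot('wrist');np.savez('w5.npz',d=d,T=T,p=p)
cv2.imwrite('pics/w5.png',cv2.resize(p[0:150,150:470,::-1],(800,375),interpolation=cv2.INTER_CUBIC))
for t in ['slot_mouth','front_bar','stand']: print(t,[(np.round(o['position'],4).tolist(),round(o['conf'],2)) for o in cams.spot_point('wrist',t)])
E
```

```text
time_s: 6.6
ee_pos: [0.4854, 0.1048, 0.1682]
tool_rot: [[0.986, -0.165, -0.002], [-0.165, -0.986, -0.001], [-0.002, 0.001, -1.0]]
ft_force: [-1.0, 0.6, -0.3]
gripper_width: 0.295
finger_force: 49.5
slot_mouth []
front_bar [([0.6195, 0.0919, 0.0185], 0.69)]
stand []
```

View pics/w5.png

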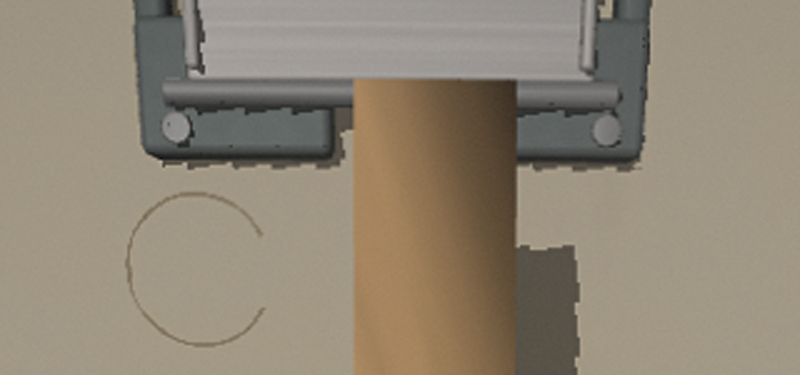

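The bar's ends are at full-image (215,37) and (398,38), and the bolts at (220,51) and (393,51.5). The front edge is near row 62–63.

Run:
```python
from h import *
f=np.load('w5.npz');T=f['T'];d=f['d'];P=lambda x,y,z:world('wrist',150+x/2.5-.3,y/2.5-.3,z_plane=z,T=T)
for n,a,b,z in(('bar',(163,93),(619,95),.020),('bolt',(176,127),(607,129),.015),('corner',(147,155),(642,158),.010)):
    L,R=P(*a,z),P(*b,z);v=L-R;print(n,((L+R)/2).round(4),'len',np.linalg.norm(v).round(4),'yaw',np.degrees(np.arctan2(-v[0],v[1])).round(2))
for x,y in((250,93),(560,95),(250,130),(560,130),(300,30)):
    u,v=150+x/2.5-.3,y/2.5-.3;print((x,y),world('wrist',u,v,depth=d[round(v),round(u)],T=T).round(4))
s=monitor.observe();print(s['ee_pos'])
# tip, underside plane estimate: top of the tip 3 mm above underside; wedge lowered when gripped at TCP z .0205
zt=s['ee_pos'][2]-.0205+.003
t=world('wrist',324,32,z_plane=zt,T=T);R=np.array(s['tool_rot']);print('tip rel tool',(R.T@(t-s['ee_pos'])).round(4))
```

```text
bar [0.6233 0.0938 0.02  ] len 0.1325 yaw -9.7
bolt [0.6152 0.0953 0.015 ] len 0.1285 yaw -9.71
corner [0.6082 0.0958 0.01  ] len 0.1513 yaw -9.78
(250, 93) [0.6296 0.1338 0.0223]
(560, 95) [0.6144 0.0458 0.0221]
(250, 130) [0.6215 0.137  0.0151]
(560, 130) [0.6064 0.0458 0.0148]
(300, 30) [0.6436 0.1165 0.0202]
[0.48425123 0.10542877 0.16905453]
tip rel tool [0.1134 0.001  0.0173]
```

```bash
python3 -c "
from h import *
plan([.4716,.1205,.03],-9.7)"
```

```text
t [-0.49 -0.43  4.64] yaw -9.38 wz 0.006
```

```bash
python3 -m creep '[{"grip":-1,"tx":-0.49,"ty":-0.43,"tz":0,"wx":0,"wy":0,"wz":0.005},{"grip":-1,"tx":-0.49,"ty":-0.43,"tz":1,"wx":0,"wy":0,"wz":0.005},{"grip":-1,"tx":-0.49,"ty":-0.43,"tz":2,"wx":0,"wy":0,"wz":0.005},{"grip":-1,"tx":-0.49,"ty":-0.43,"tz":3,"wx":0,"wy":0,"wz":0.005},{"grip":-1,"tx":-0.49,"ty":-0.43,"tz":4,"wx":0,"wy":0,"wz":0.005},{"grip":-1,"tx":-0.49,"ty":-0.43,"tz":4.6,"wx":0,"wy":0,"wz":0.005},{"grip":-1,"tx":-0.49,"ty":-0.43,"tz":4.6,"wx":0,"wy":0,"wz":0.005},{"grip":-1,"tx":-0.49,"ty":-0.43,"tz":4.6,"wx":0,"wy":0,"wz":0.005}]' 50
python3 -c "
from h import *
plan([.4716,.1205,.0208],-9.7);print(monitor.observe()['ft_force'])"
```

```text
time_s: 7.47
ee_pos: [0.472, 0.1204, 0.0312]
tool_rot: [[0.986, -0.168, -0.002], [-0.168, -0.986, -0.001], [-0.002, 0.001, -1.0]]
ft_force: [0.3, -0.3, -0.2]
gripper_width: 0.298
finger_force: 49.5
t [-0.01 -0.    0.35] yaw -9.67 wz 0.0
[ 0.29158769 -0.33615424 -0.23289857]
```

```bash
python3 -m creep '[{"grip":-1,"tx":0,"ty":0,"tz":0.2,"wx":0,"wy":0,"wz":0},{"grip":-1,"tx":0,"ty":0,"tz":0.33,"wx":0,"wy":0,"wz":0},{"grip":-1,"tx":0,"ty":0,"tz":0.36,"wx":0,"wy":0,"wz":0},{"grip":-1,"tx":0,"ty":0,"tz":0.36,"wx":0,"wy":0,"wz":0},{"grip":-1,"tx":0,"ty":0,"tz":0.36,"wx":0,"wy":0,"wz":0}]' 50
python3 - <<'E'
from h import *
import cv2
T=cams.camera_info('wrist')['camera_from_world']
p,d=cams.snapshot('wrist');np.savez('w6.npz',d=d,T=T,p=p)
print('depth tip',[d[r,324] for r in (40,45,50)],monitor.observe()['ft_force'])
p,d=cams.snapshot('side')
a=cv2.resize(p[170:250,230:390,::-1],(800,400),interpolation=cv2.INTER_CUBIC);cv2.imwrite('pics/s6.png',a)
for c in('wrist','side'):
  print(c,[(np.round(o['position'],4).tolist(),round(o['conf'],2)) for o in cams.spot_point(c,'wedge_tip')])
E
```

```text
time_s: 7.88
ee_pos: [0.4732, 0.1205, 0.0212]
tool_rot: [[0.986, -0.169, 0.001], [-0.169, -0.986, 0.0], [0.001, -0.0, -1.0]]
ft_force: [0.1, 0.5, -0.8]
gripper_width: 0.302
finger_force: 49.5
depth tip [np.float32(0.14358439), np.float32(0.14276145), np.float32(0.14373598)] [ 0.45455181  0.17056823 -2.25109762]
wrist [([0.5865, 0.0971, 0.0016], 0.81)]
side [([0.5839, 0.1009, 0.0036], 0.95), ([0.3037, -0.3027, 0.0008], 0.9), ([0.4636, -0.5909, -0.0023], 0.58)]
```

Wedge is just about on the bench, aligned. I'll lower it the last fraction and slide 60 mm into the slot.

```bash
python3 -m creep '[{"grip":-1,"tx":0,"ty":0,"tz":0.03,"wx":0,"wy":0,"wz":0},{"grip":-1,"tx":0.2,"ty":0,"tz":0.03,"wx":0,"wy":0,"wz":0},{"grip":-1,"tx":0.5,"ty":0,"tz":0.03,"wx":0,"wy":0,"wz":0},{"grip":-1,"tx":0.8,"ty":0,"tz":0.03,"wx":0,"wy":0,"wz":0},{"grip":-1,"tx":1.1,"ty":0,"tz":0.03,"wx":0,"wy":0,"wz":0},{"grip":-1,"tx":1.4,"ty":0,"tz":0.03,"wx":0,"wy":0,"wz":0},{"grip":-1,"tx":1.7,"ty":0,"tz":0.03,"wx":0,"wy":0,"wz":0},{"grip":-1,"tx":1.9,"ty":0,"tz":0.03,"wx":0,"wy":0,"wz":0},{"grip":-1,"tx":2,"ty":0,"tz":0.03,"wx":0,"wy":0,"wz":0},{"grip":-1,"tx":2,"ty":0,"tz":0.03,"wx":0,"wy":0,"wz":0}]' 50
python3 - <<'E'
from h import *
import cv2
T=cams.camera_info('wrist')['camera_from_world']
p,d=cams.snapshot('wrist');np.savez('w7.npz',d=d,T=T,p=p);cv2.imwrite('pics/w7.png',p[:,:,::-1])
s=monitor.observe();print(s['ft_force'],s['moment'])
R=np.array(s['tool_rot']);ax=np.array([.9857,-.1685,0]);r=s['ee_pos']-np.array([.6237,.0935,0]);print('along',r@ax,'left',r@np.array([.1685,.9857,0]))
E
```

```text
time_s: 8.92
ee_pos: [0.5285, 0.1111, 0.0206]
tool_rot: [[0.986, -0.167, -0.006], [-0.167, -0.986, 0.0], [-0.006, 0.001, -1.0]]
ft_force: [-11.6, 1.0, 18.4]
gripper_width: 0.298
finger_force: 52.4
[-11.36828618   2.46269075  18.53647955] [0.39677381 2.3713189  0.03451469]
along -0.09678949754054852 left 0.0013610459315866515
```

View pics/w7.png

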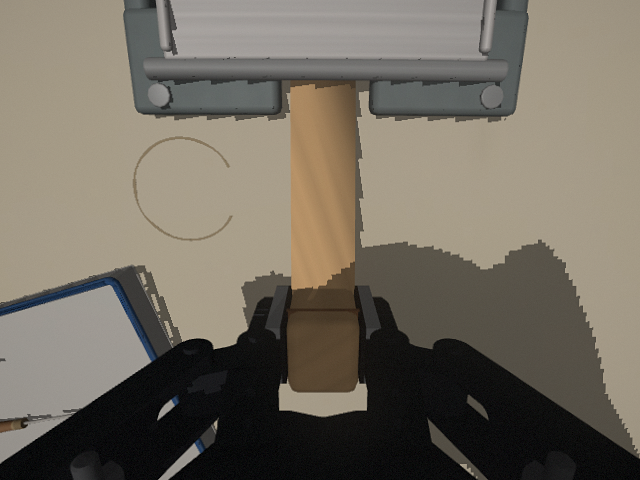

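The wedge is in the slot and centred: wedge columns 291–357, slot 281–370, bar at row 69. It presses a bit on the bench (18 N), so I'll ease up slightly and push on, short of the final lift.

```bash
python3 - <<'E'
from h import *
f=np.load('w7.npz');T=f['T'];d=f['d']
L,R=world('wrist',145,68.5,z_plane=.02,T=T),world('wrist',508,69,z_plane=.02,T=T);m=(L+R)/2;v=L-R
print(m,np.degrees(np.arctan2(-v[0],v[1])));s=monitor.observe();Rm=np.array(s['tool_rot'])
print('bar in tool',Rm.T@(m-s['ee_pos']))
zs=[[max(world('wrist',u,r,depth=d[r,u],T=T)[2] for r in range(58,80)) for u in range(a,b,10)] for a,b in((180,270),(390,470))];print('bar top',np.median(zs))
E
python3 -m creep '[{"grip":-1,"tx":0.1,"ty":0,"tz":-0.025,"wx":0,"wy":0,"wz":0},{"grip":-1,"tx":0.3,"ty":0,"tz":-0.025,"wx":0,"wy":0,"wz":0},{"grip":-1,"tx":0.5,"ty":0,"tz":-0.025,"wx":0,"wy":0,"wz":0},{"grip":-1,"tx":0.7,"ty":0,"tz":-0.025,"wx":0,"wy":0,"wz":0},{"grip":-1,"tx":0.8,"ty":0,"tz":-0.025,"wx":0,"wy":0,"wz":0},{"grip":-1,"tx":0.8,"ty":0,"tz":-0.025,"wx":0,"wy":0,"wz":0},{"grip":-1,"tx":0.8,"ty":0,"tz":-0.025,"wx":0,"wy":0,"wz":0}]' 50
```

```text
[0.62368958 0.09363475 0.02      ] -9.623786908844245
bar in tool [9.67570105e-02 1.35479216e-03 4.79269648e-05]
time_s: 9.55
ee_pos: [0.5554, 0.1063, 0.0207]
tool_rot: [[0.986, -0.169, -0.002], [-0.169, -0.986, 0.0], [-0.002, 0.0, -1.0]]
ft_force: [-4.6, 0.5, 6.7]
gripper_width: 0.302
finger_force: 50.8Traceback (most recent call last):
  File "<stdin>", line 6, in <module>
    return _ureduce(a, func=_median, keepdims=keepdims, axis=axis, out=out,
                    overwrite_input=overwrite_input)
    a = np.asanyarray(a)
ValueError: setting an array element with a sequence. The requested array has an inhomogeneous shape after 1 dimensions. The detected shape was (2,) + inhomogeneous part.
```

```bash
cat > lift.py <<'E'
from h import *
import cv2
B=np.array([.6237,.0936,0]);ax=np.array([.9857,-.1685,0]);lf=np.array([.1685,.9857,0])
def cloud(c):
    i=cams.camera_info(c);T=i['camera_from_world'];p,d=cams.snapshot(c)
    v,u=np.mgrid[0:480,0:640];m=d>0
    q=cv2.undistortPoints(np.stack([u[m],v[m]],1)[:,None].astype(float),i['camera_matrix'],np.array([i['k1'],0,0,0,0.]))[:,0]
    X=np.c_[q,np.ones(len(q))]*d[m][:,None];W=(X-T[:3,3])@T[:3,:3]
    r=W-B;return r@ax,r@lf,W[:,2]
a,l,z=cloud('wrist')
side=(abs(l)>.022)&(abs(l)<.055)
bar=side&(abs(a)<.0015);blk=side&(a>-.0125)&(a<-.007)
pl=(abs(l)<.05)
print('bar n',bar.sum(),'z',np.percentile(z[bar],[50,80]).round(4) if bar.any() else None,'block z',np.median(z[blk]).round(4) if blk.any() else None)
for lo in range(4,40,6):
    m=pl&(a>lo/1e3)&(a<(lo+6)/1e3)
    if m.sum()>20: print('plate',lo,np.median(z[m]).round(4),end=' ')
s=monitor.observe();r=s['ee_pos']-B;print('\ntip along',(r@ax+.1134).round(4),'ft',np.round(s['ft_force'],1),'t',s['time_s'])
E
python3 lift.py
python3 -m creep '[{"grip":-1,"tx":0.1,"ty":0,"tz":0,"wx":0,"wy":0,"wz":0},{"grip":-1,"tx":0.2,"ty":0,"tz":0,"wx":0,"wy":0,"wz":0},{"grip":-1,"tx":0.3,"ty":0,"tz":0,"wx":0,"wy":0,"wz":0},{"grip":-1,"tx":0.35,"ty":0,"tz":0,"wx":0,"wy":0,"wz":0},{"grip":-1,"tx":0.4,"ty":0,"tz":0,"wx":0,"wy":0,"wz":0},{"grip":-1,"tx":0.4,"ty":0,"tz":0,"wx":0,"wy":0,"wz":0},{"grip":-1,"tx":0.4,"ty":0,"tz":0,"wx":0,"wy":0,"wz":0}]' 50
python3 lift.py
```

```text
bar n 1393 z [0.0222 0.0227] block z 0.0144
plate 4 0.0214 plate 10 0.0213 plate 16 0.0213 plate 22 0.0213 plate 28 0.0213 plate 34 0.0213 
tip along 0.0439 ft [-3.3  0.8  7.4] t 9.6
time_s: 10.18
ee_pos: [0.5629, 0.1051, 0.0207]
tool_rot: [[0.986, -0.167, -0.009], [-0.167, -0.986, 0.0], [-0.009, 0.001, -1.0]]
ft_force: [-17.4, 1.6, 18.7]
gripper_width: 0.296
finger_force: 52.2
bar n 1375 z [0.024  0.0245] block z 0.0144
plate 4 0.023 plate 10 0.023 plate 16 0.0228 plate 22 0.0228 plate 28 0.0227 plate 34 0.0226 
tip along 0.0516 ft [-17.4   2.6  18.4] t 10.2333
```

Lift is 1.8 mm with the tip at 51.6 mm, and the depth measurement works well. I'll push on in smaller steps.

```bash
python3 -m creep '[{"grip":-1,"tx":0.06,"ty":0,"tz":-0.015,"wx":0,"wy":0,"wz":0},{"grip":-1,"tx":0.13,"ty":0,"tz":-0.015,"wx":0,"wy":0,"wz":0},{"grip":-1,"tx":0.2,"ty":0,"tz":-0.015,"wx":0,"wy":0,"wz":0},{"grip":-1,"tx":0.25,"ty":0,"tz":-0.015,"wx":0,"wy":0,"wz":0},{"grip":-1,"tx":0.25,"ty":0,"tz":-0.015,"wx":0,"wy":0,"wz":0},{"grip":-1,"tx":0.25,"ty":0,"tz":-0.015,"wx":0,"wy":0,"wz":0},{"grip":-1,"tx":0.25,"ty":0,"tz":-0.015,"wx":0,"wy":0,"wz":0}]' 50
python3 lift.py
```

```text
time_s: 10.82
ee_pos: [0.5721, 0.1034, 0.0207]
tool_rot: [[0.986, -0.168, -0.006], [-0.168, -0.986, 0.0], [-0.006, 0.001, -1.0]]
ft_force: [-11.3, 1.3, 9.1]
gripper_width: 0.3
finger_force: 51.0
bar n 1332 z [0.0262 0.0268] block z 0.0144
plate 4 0.0252 plate 10 0.025 plate 16 0.0248 plate 22 0.0246 plate 28 0.0244 plate 34 0.0242 
tip along 0.0608 ft [-11.1   2.1   9.4] t 10.8667
```

```bash
python3 -m creep '[{"grip":-1,"tx":0.05,"ty":0,"tz":0,"wx":0,"wy":0,"wz":0},{"grip":-1,"tx":0.11,"ty":0,"tz":0,"wx":0,"wy":0,"wz":0},{"grip":-1,"tx":0.11,"ty":0,"tz":0,"wx":0,"wy":0,"wz":0},{"grip":-1,"tx":0.11,"ty":0,"tz":0,"wx":0,"wy":0,"wz":0},{"grip":-1,"tx":0.11,"ty":0,"tz":0,"wx":0,"wy":0,"wz":0}]' 50
python3 lift.py
```

```text
time_s: 11.28
ee_pos: [0.5755, 0.1028, 0.0207]
tool_rot: [[0.986, -0.168, -0.006], [-0.168, -0.986, 0.0], [-0.006, 0.001, -1.0]]
ft_force: [-10.4, 1.2, 8.1]
gripper_width: 0.299
finger_force: 51.0
bar n 1331 z [0.0272 0.0277] block z 0.0144
plate 4 0.026 plate 10 0.0258 plate 16 0.0256 plate 22 0.0253 plate 28 0.0251 plate 34 0.0248 
tip along 0.0643 ft [-10.    2.2   9.4] t 11.3333
```

Lift is about 4.9–5.0 mm. I'll hold, check it is steady and that the bystanders and dish are unmoved, then hand in.

```bash
python3 -m creep '[{"grip":-1,"tx":0,"ty":0,"tz":0,"wx":0,"wy":0,"wz":0},{"grip":-1,"tx":0,"ty":0,"tz":0,"wx":0,"wy":0,"wz":0},{"grip":-1,"tx":0,"ty":0,"tz":0,"wx":0,"wy":0,"wz":0},{"grip":-1,"tx":0,"ty":0,"tz":0,"wx":0,"wy":0,"wz":0},{"grip":-1,"tx":0,"ty":0,"tz":0,"wx":0,"wy":0,"wz":0},{"grip":-1,"tx":0,"ty":0,"tz":0,"wx":0,"wy":0,"wz":0}]' 50
python3 lift.py; python3 -c "
from h import *
cams.snapshot('side')
for t in('petri_dish','specimen_jar','lab_timer'): print(t,[(np.round(o['position'],3),round(o['conf'],2)) for o in cams.spot_point('side',t)][:1])"
```

```text
time_s: 11.83
ee_pos: [0.5755, 0.1029, 0.0207]
tool_rot: [[0.986, -0.168, -0.006], [-0.168, -0.986, 0.0], [-0.006, 0.001, -1.0]]
ft_force: [-11.5, 2.1, 8.6]
gripper_width: 0.298
finger_force: 51.0
bar n 1322 z [0.0271 0.0276] block z 0.0144
plate 4 0.026 plate 10 0.0258 plate 16 0.0255 plate 22 0.0253 plate 28 0.0251 plate 34 0.0248 
tip along 0.0643 ft [-9.8  0.1  9. ] t 11.8833
petri_dish [(array([0.696, 0.09 , 0.022]), 0.75)]
specimen_jar [(array([ 0.689, -0.312,  0.001]), 0.78)]
lab_timer [(array([0.627, 0.292, 0.001]), 0.69)]
```

```bash
python3 -c "
from station import bot
print(bot.close_job())"
```

```text
the job is handed in; nothing more can be done
None
```

The job is handed in: the wooden wedge is in the slot, still held by its handle, and the front bar measured about 4.9 mm off its blocks and steady. The jar and timer read where they were at the start, and the dish is still on the platform.

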